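# Lock a T-foot paint holder into the painting jig

## Task

Take the orange paint holder (it carries a little brown headboard) out of the wooden rack and mount it in the blue painting jig: pass its T-foot through the slot in the metal plate, push it down against the spring, give it a quarter turn so the foot is locked across the slot, and let it come up and go, standing upright. Be gentle: the plate rests on rubber buffers and must never be pressed with more than 25 N. Leave the green holder, the paint jar, the brush and the scissors where they are.

Things in the scene. Friction and masses are not known exactly. Their poses are not given: they have to be found in the camera images.
- t_holder: orange paint holder, loose, upright, 50 to 120 g; x lies along its T-foot, z up the stem. T-foot: steel crossbar 34 mm along x, 10 along y, z 0 to 8 mm; round stem 10 mm thick to z 52; orange block 44 along x, 14 along y, z 52 to 78; brown headboard 40 x 6 on top to z 98. Stands loosely in either of the rack's wells. A half turn makes no difference
- t_foot (a point): centre of the underside of the T-foot, the origin of t_holder
- t_grip (a point): centre of the orange grip block, 65 mm above the underside of the foot; pinch the block here across its 14 mm (the holder's y)
- rack: light wooden rack, fixed, 190 along its x, 60 along y, 34 mm high; origin: centre of its underside. Two wells 38 x 13.5 mm, long along x, at x = -47.5 and +47.5 mm, floor at z = 10 mm. The holders stand in them with their x along the rack's x
- jig: blue painting jig, fixed to the table, 120 along its x, 140 along y, blue rim 62 mm high; origin: centre of its underside. The foot goes in along jig x with its underside down to z 34 to 40 mm, is turned 90 deg either way to lie along jig y, and is let up: the spring then lifts it into the groove and holds it there, underside at z = 46 mm
- jig_top (a point): middle of the jig, 60 mm up, at the upper face of its aluminium slot plate (77 along jig x, 84 along y). The plate's one slot is 37 mm along x, 13 mm along y, at x = 0. THE PLATE IS ADJUSTABLE ALONG y: the slot's centre is clamped anywhere from y = -12 to +12 mm from this point. That is not measured: look, or feel for it with the foot.
- jig_under (a point): 11 mm below jig_top, at the slot plate's underside (z = 49 mm). The top layer is 6 mm thick (z 54 to 60); below it, z 49 to 54, a lock groove 16 mm along x, over 43 mm along y, crosses the slot. Under z = 49 the foot turns freely. A red button 12 mm wide under the slot's centre (moves with it), top at z = 50, springs up with 3 N at first touch, 0.32 N more per mm, stops at z = 32
- slot_plate (a joint): how far (m) the slot plate, with button and all, is pressed straight down on its rubber buffers: 0 at rest, it begins to give at 2.8 N, then 8 N more per mm (25 N: 2.8 mm), and stops hard at 4.5 mm. It cannot rise above 0. All heights given for the plate, groove and button are for 0
- peg_holder: similar holder with a green block and white card, no crossbar (round foot 11 mm), in the rack's other well; leave alone
- paint_jar: reddish-brown paint jar with white cap, 48 mm wide, 55 high, loose; origin: centre of its underside; leave alone
- brush: black paint brush 195 mm long, 18 wide, lying on the table; leave alone
- scissors: scissors with grey handles lying on the table, about 170 mm long; leave alone
There are look-alikes about, which are no part of the job. There is more than one size of the rack; the job needs the smaller.

How it is judged:
By the outcome, as a careful person would: the job done as asked, in the order asked, and still so for the second after the job is handed in, with the robot touching nothing.
It also fails if it takes over 64 s, if anything falls off the work surface, if the arm or the gripper's body presses on something with over 40 N, if the wrist force passes 120 N, or if a joint passes its speed limit or range.

## Robot

A 7-joint arm with a two-finger parallel gripper is mounted at the origin on the work surface. World frame = base frame: x ahead of the robot, y to its left, z up, the work surface at z = 0. Lengths are in m, angles in rad, forces in N, time in s.
With the tool pointing down it reaches from about 0.4 to 0.85 m from the base axis. Payload 10.4 kg.
Tool frame: the origin (TCP) lies between the finger pads; the fingertips stand 11 mm ahead of it and the grasp point (between the pads) lies 8 mm behind it (r.tcp_to_tips is the distance from the TCP to the fingertips, in m); z points along the fingers, y is the line along which they close (so a half turn about z gives the same grasp; the last joint's range is limited). The gripper opens to 87 mm and grips with 3 to 60 N. Pads are 19 mm wide; open, the fingers measure 117 mm over their backs; the gripper's body (75 mm by 190 mm) begins 51 mm behind the grasp point.
Start: joints at [-1.161, 0.332, -0.065, 1.46, 0.022, 1.35, -0.088], TCP at [0.262, 0.567, 0.234] pointing down, gripper open.
Joint ranges: [-2.6, 2.6], [-0.5, 2.12], [-1.47, 1.34], [0.16, 2.42], [-1.27, 4.41], [0.06, 2.06], [-2.6, 2.6]. Speed limits (rad/s): [2.22, 2.22, 2.79, 2.79, 3.14, 3.14, 3.14].

## Interface

Orientations are given as a unit quaternion [x, y, z, w].
In Python, from bench import r gives the robot as it stands. The module is installed in compiled form; this text tells all that it offers.
- The arm moves only by the shell command python3 -m crank 'ROWS' [FORCE]. ROWS is JSON, a list of rows, each an object of numbers: "claw": the closure, from -1 (fully open) to 1 (shut); "dx", "dy", "dz": the shift along the tool's x, y, z each as a share of 3 cm, from -1 to 1; "ax", "ay", "az": the turn, a rotation vector about the tool's x, y, z each as a share of 6 degrees, from -1 to 1. A call has 1 to 8 rows; each row shifts and turns the commanded pose from where the row before left it, along the tool's axes as they then stand; what a row does not reach is not made up. A row lasts 1/12 s, in which the tool goes at most 41.7 mm and 7.16 degrees, less where a joint would pass 70% of its speed; a pose out of reach is approached as far as the arm can. A call with a number of a shift or a turn outside -1 to 1 is refused whole. A call with a gripper value outside its range is refused whole. The fingers move at their own pace and stop on an object; FORCE is the grip in N (left out, the last holds). Time passes only in rows, so rows that do not move let the fingers close. It gives the time, the measured TCP pose, the force, the opening and the grip force at its end, in the units of the state.
- r.read_state(): the state, without advancing time (a new reading comes with each control period).
- r.camera(name): name is "scene" or "top"; returns a dict with "color" (400x640x3 uint8, red, green, blue), "mtx" (3x3 intrinsics, pixels), "R" (3x3) and "t" (3): a world point X has camera coordinates R X + t. Camera axes: x right, y down, z forward; pixel columns grow to the right and rows downward; lengths in m; the calibration is good to about 2 mm. A picture is of the moment at which its call begins. There is no depth.
- r.close_job(): hands the job in; it is judged then, once.
The state is a dict: "time": time; "joint_positions": joint angles; "joint_vel": joint speeds; "joint_torque": joint torques, N m; "ee_pos": TCP position; "eef_rot": TCP orientation; "ft_force": force on the tool from outside, world axes, zero at the start; "torque": the same for the moment, N m; "width": finger opening in m; "grip_force": force on a finger pad.
Only numpy, scipy, OpenCV 4.12 (cv2) and the standard library are available. Lean on these libraries where they do the work, as an engineer would, in place of code of your own. Each camera call takes 0.05 s, during which the arm holds its last target. There are 200 camera calls.

## Working session

There is one attempt and no reset: what is moved stays moved. The work goes in short steps, Python scripts to look and compute and a shell command to move; the robot and the scene stay as the last step left them, time stands still between calls to the robot, and variables do not carry over. Pictures are saved under pics/ and viewed, at most 10 in all, crops included, and the job is handed in when it is done.

```bash
mkdir -p pics; cat > h.py <<'E'
import numpy as np,cv2,sys
from bench import r
def cam(n):
    c=r.camera(n); np.savez('cal_'+n,**{k:c[k] for k in('mtx','R','t')}); return c
def cal(n): return np.load('cal_'+n+'.npz')
def proj(n,X):
    c=cal(n); p=c['mtx']@(c['R']@np.array(X,float)+c['t']); return p[:2]/p[2]
def unproj(n,u,v,z):
    c=cal(n); d=c['R'].T@np.linalg.inv(c['mtx'])@np.array([u,v,1.]); o=-c['R'].T@c['t']
    return o+d*(z-o[2])/d[2]
def save(im,f): cv2.imwrite('pics/'+f,im[:,:,::-1])
def crop(n,u0,v0,w,h,s,f):
    im=cam(n)['color'][v0:v0+h,u0:u0+w]; save(cv2.resize(im,None,fx=s,fy=s,interpolation=cv2.INTER_CUBIC),f)
E
python3 - <<'E'
from h import *
for n in('scene','top'): save(cam(n)['color'],n+'0.png'); c=cal(n); print(n,-c['R'].T@c['t'],c['R'].round(2).tolist(),c['mtx'][0,0])
s=r.read_state(); print(s)
E
```

```text
scene [ 0.97998631 -0.45517082  0.65107801] [[0.71, 0.7, 0.02], [0.47, -0.46, -0.76], [-0.52, 0.55, -0.65]] 419.0952486837404
top [0.40219609 0.03153703 1.33553223] [[0.03, -1.0, 0.01], [-1.0, -0.03, -0.09], [0.09, -0.01, -1.0]] 507.04947370187136
{'time': 0.1, 'joint_positions': array([-1.16065226,  0.33277691, -0.06470411,  1.46082925,  0.02159288,
        1.34990428, -0.08845885]), 'joint_vel': array([-0.00109464, -0.00266292, -0.00064617, -0.00290421, -0.00026846,
       -0.00090666,  0.00021297]), 'joint_torque': array([ 9.76442170e-04, -6.24543571e+01,  2.45252793e-02, -3.90714741e+01,
       -6.14751200e-02,  3.67681368e-02,  8.09949279e-05]), 'ee_pos': array([0.26196493, 0.5670953 , 0.23286675]), 'eef_rot': array([ 2.14657307e-01,  9.76689237e-01, -6.01686651e-04, -1.08263602e-04]), 'ft_force': array([ 0.49044989, -0.68095911, -1.01181412]), 'torque': array([0.02785745, 0.06338365, 0.02463172]), 'grip_force': 0.0, 'width': 0.08683649067830973}
```

View pics/scene0.png

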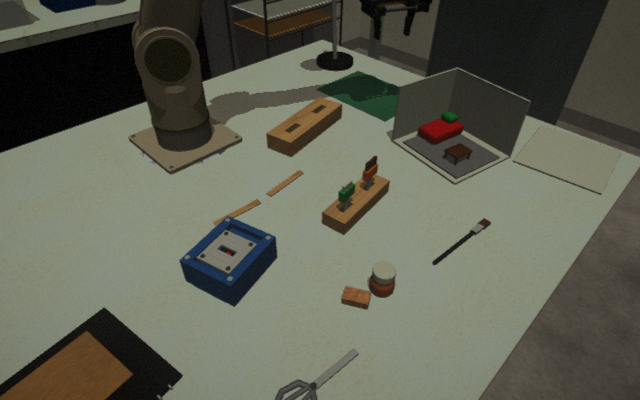

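View pics/top0.png

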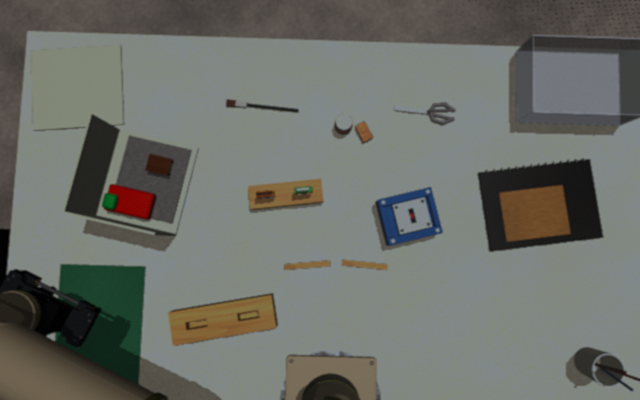

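The small rack with both holders is at top (286,194); the larger, empty rack is at (222,318) and is a decoy. In the scene view, orange with a brown board is at (370,173) and green at (347,195). In the top view, orange is at (264,196). The jig is at top (410,217). I'll check these in enlarged crops.

```bash
python3 - <<'E'
from h import *
a=cam('top')['color']; b=cam('scene')['color']
z=lambda im,u,v,w,h,s: cv2.resize(im[v:v+h,u:u+w],None,fx=s,fy=s,interpolation=cv2.INTER_CUBIC)
save(np.vstack([z(a,240,170,100,50,8)]),'c1.png')
save(z(a,365,175,90,75,8),'c2.png')
save(np.hstack([z(b,310,145,95,95,4),z(b,175,210,105,95,4)]),'c3.png')
E
```

```text
(no output)
```

View pics/c1.png

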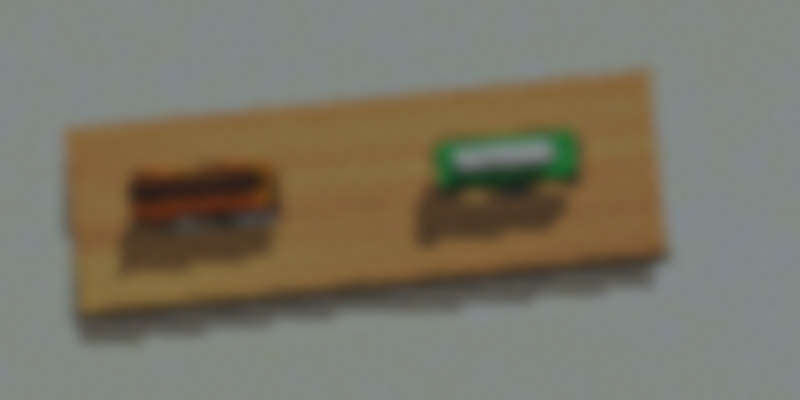

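View pics/c2.png

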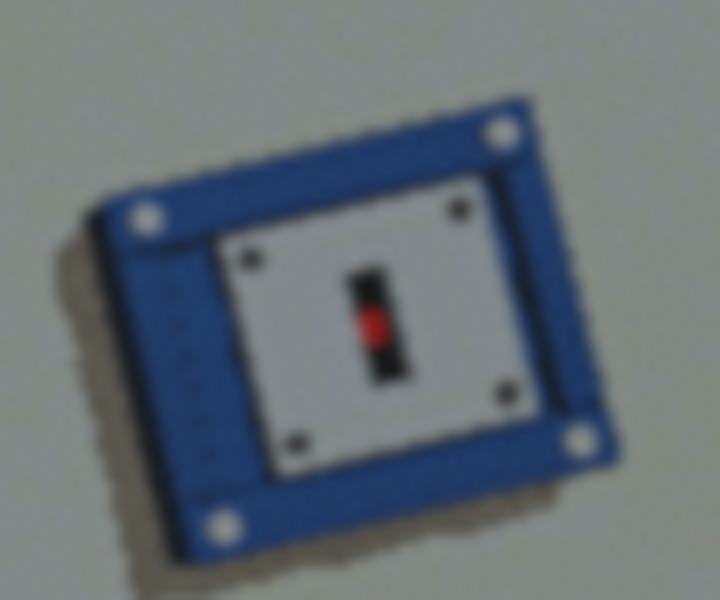

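View pics/c3.png

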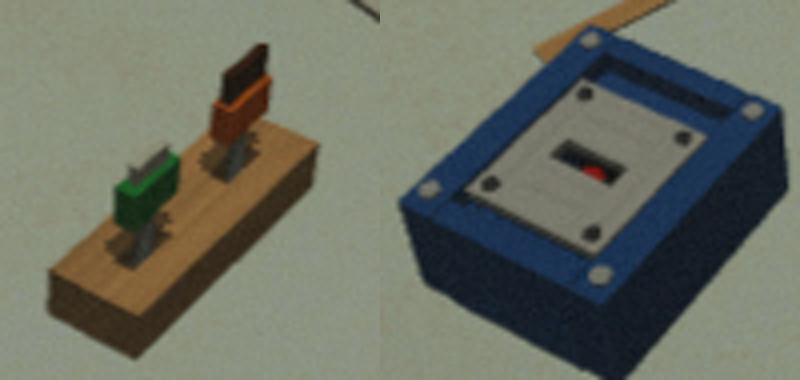

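The crops confirm it: the orange holder with the brown board stands in the small rack's left well (c1 about (198,195)). The jig slot is at c2 about (378,326), clearly off centre towards the left, with red visible. Next I'll compute positions.

```bash
python3 - <<'E'
from h import *
def U(n,x,y,u0,v0,s,z): return unproj(n,u0+(x+.5)/s-.5,v0+(y+.5)/s-.5,z)
def sh(name,P):
    P=np.array(P)[:,:2]; print(name,'mean',P.mean(0).round(4)); L=[P[(i+1)%4]-P[i] for i in range(4)]
    print([(round(np.linalg.norm(d)*1000,1),round(np.degrees(np.arctan2(d[1],d[0])),1)) for d in L])
T=lambda x,y,z:U('top',x,y,240,170,8,z); J=lambda x,y,z:U('top',x,y,365,175,8,z)
sh('rack',[T(*p,.034) for p in[(65,130),(648,72),(668,255),(80,315)]])
sh('board',[T(*p,.108) for p in[(133,180),(262,172),(262,190),(135,202)]])
sh('jigscrews',[J(*p,.063) for p in[(147,218),(502,132),(581,441),(222,527)]])
sh('jigrim',[J(*p,.062) for p in[(100,200),(525,98),(620,460),(185,560)]])
sh('slot',[J(*p,.060) for p in[(347,274),(384,267),(410,378),(374,384)]])
sh('platescrews',[J(*p,.060) for p in[(251,260),(459,209),(506,393),(297,443)]])
S=lambda x,y,z:U('scene',x-380,y,175,210,4,z)
sh('S slot',[S(*p,.060) for p in[(565,140),(627,162),(611,186),(551,165)]])
sh('S jigscrews',[S(*p,.063) for p in[(590,40),(753,110),(600,275),(429,188)]])
sh('S platescrews',[S(*p,.060) for p in[(585,94),(683,138),(592,233),(490,184)]])
R=lambda x,y,z:U('scene',x,y,310,145,4,z)
print('S board top ends',R(224,78,.108),R(268,45,.108),'block bottom',R(211,140,.062),R(270,113,.062),R(211,106,.088),R(270,78,.088))
sh('S rack',[R(*p,.034) for p in[(50,270),(136,315),(318,147),(230,105)]])
q=r.read_state()['eef_rot']
from scipy.spatial.transform import Rotation as Ro
print(Ro.from_quat(q).as_matrix().round(3))
E
```

```text
rack mean [0.5273 0.1297]
[(np.float64(188.8), np.float64(-82.5)), (np.float64(59.7), np.float64(-172.1)), (np.float64(189.7), np.float64(97.6)), (np.float64(60.0), np.float64(7.1))]
board mean [0.5207 0.175 ]
[(np.float64(39.2), np.float64(-84.7)), (np.float64(5.5), np.float64(-177.8)), (np.float64(38.7), np.float64(97.2)), (np.float64(6.7), np.float64(7.6))]
jigscrews mean [ 0.4784 -0.1879]
[(np.float64(115.9), np.float64(-74.7)), (np.float64(100.2), np.float64(-165.0)), (np.float64(116.3), np.float64(105.1)), (np.float64(99.6), np.float64(14.8))]
jigrim mean [ 0.4785 -0.1864]
[(np.float64(138.8), np.float64(-74.8)), (np.float64(117.7), np.float64(-164.7)), (np.float64(140.7), np.float64(104.5)), (np.float64(116.0), np.float64(14.5))]
slot mean [ 0.4798 -0.1933]
[(np.float64(11.9), np.float64(-77.6)), (np.float64(35.9), np.float64(-166.0)), (np.float64(11.5), np.float64(101.1)), (np.float64(35.6), np.float64(14.7))]
platescrews mean [ 0.4797 -0.1932]
[(np.float64(68.0), np.float64(-74.5)), (np.float64(59.8), np.float64(-164.9)), (np.float64(68.0), np.float64(105.1)), (np.float64(59
[... 397 characters left out ...]
105.0))]
S platescrews mean [ 0.4796 -0.1928]
[(np.float64(59.3), np.float64(15.6)), (np.float64(67.9), np.float64(-74.9)), (np.float64(59.6), np.float64(-164.2)), (np.float64(68.1), np.float64(104.9))]
S board top ends [0.52521806 0.15343765 0.108     ] [0.52206825 0.19582021 0.108     ] block bottom [0.52051307 0.15336354 0.062     ] [0.52796676 0.19761672 0.062     ] [0.520648   0.15012094 0.088     ] [0.52690512 0.19480602 0.088     ]
S rack mean [0.5282 0.1276]
[(np.float64(57.2), np.float64(7.4)), (np.float64(185.3), np.float64(96.5)), (np.float64(63.9), np.float64(-175.0)), (np.float64(188.0), np.float64(-81.4))]
[[-0.908  0.419 -0.   ]
 [ 0.419  0.908 -0.001]
 [-0.    -0.001 -1.   ]]
```

```bash
cat > goal.py <<'E'
# usage: goal.py x y z yaw_of_tool_y_deg : remaining shift (units of 3cm) and turn (units of 6deg) in present tool axes
from h import *
from scipy.spatial.transform import Rotation as Ro
s=r.read_state(); x,y,z,a=map(float,sys.argv[1:5]); a=np.radians(a)
R=Ro.from_quat(s['eef_rot']).as_matrix(); yt=np.array([np.cos(a),np.sin(a),0]); zt=np.array([0,0,-1.]); G=np.c_[np.cross(yt,zt),yt,zt]
print('t %.2f pos'%s['time'],s['ee_pos'].round(4),'yaw %.2f'%np.degrees(np.arctan2(R[1,1],R[0,1])),'w %.4f'%s['width'],'F',s['ft_force'].round(1),'j',s['joint_positions'].round(2))
print('shift',(R.T@(np.array([x,y,z])-s['ee_pos'])/.03).round(3),'turn',np.degrees(Ro.from_matrix(R.T@G).as_rotvec()/6).round(3))
E
python3 -m crank '[{"claw":-1,"dx":-0.9,"dy":-0.55},{"claw":-1,"dx":-0.9,"dy":-0.55},{"claw":-1,"dx":-0.9,"dy":-0.55},{"claw":-1,"dx":-0.9,"dy":-0.55},{"claw":-1,"dx":-0.9,"dy":-0.55},{"claw":-1,"dx":-0.9,"dy":-0.55},{"claw":-1,"dx":-0.9,"dy":-0.55},{"claw":-1,"dx":-0.9,"dy":-0.55}]'
python3 -m crank '[{"claw":-1,"dx":-0.9,"dy":-0.55},{"claw":-1,"dx":-0.9,"dy":-0.55},{"claw":-1,"dx":-0.9,"dy":-0.55},{"claw":-1,"dx":-0.9,"dy":-0.55},{"claw":-0.3},{"claw":-0.3}]'
python3 goal.py .5215 .1755 .18 7.5
```

```text
t 0.20 pos [0.262  0.5672 0.2331] yaw 65.20 w 0.0870 F [-0.2 -0.4  0.2] j [-1.16  0.33 -0.06  1.46  0.02  1.35 -0.09]
shift [-13.327  -8.224   1.776] turn [-7.000e-03  4.000e-03  9.617e+00]invalid input at $[0]: expected keys claw, dx, dy, dz, ax, ay, az
invalid input at $[0]: expected keys claw, dx, dy, dz, ax, ay, az
```

All seven keys are required in every row.

```bash

python3 -m crank '[{"claw":-1,"dx":-0.9,"dy":-0.55,"dz":0,"ax":0,"ay":0,"az":0},{"claw":-1,"dx":-0.9,"dy":-0.55,"dz":0,"ax":0,"ay":0,"az":0},{"claw":-1,"dx":-0.9,"dy":-0.55,"dz":0,"ax":0,"ay":0,"az":0},{"claw":-1,"dx":-0.9,"dy":-0.55,"dz":0,"ax":0,"ay":0,"az":0},{"claw":-1,"dx":-0.9,"dy":-0.55,"dz":0,"ax":0,"ay":0,"az":0},{"claw":-1,"dx":-0.9,"dy":-0.55,"dz":0,"ax":0,"ay":0,"az":0},{"claw":-1,"dx":-0.9,"dy":-0.55,"dz":0,"ax":0,"ay":0,"az":0},{"claw":-1,"dx":-0.9,"dy":-0.55,"dz":0,"ax":0,"ay":0,"az":0}]'
python3 -m crank '[{"claw":-1,"dx":-0.9,"dy":-0.55,"dz":0,"ax":0,"ay":0,"az":0},{"claw":-1,"dx":-0.9,"dy":-0.55,"dz":0,"ax":0,"ay":0,"az":0},{"claw":-1,"dx":-0.9,"dy":-0.55,"dz":0,"ax":0,"ay":0,"az":0},{"claw":-1,"dx":-0.9,"dy":-0.55,"dz":0,"ax":0,"ay":0,"az":0},{"claw":-0.3,"dx":0,"dy":0,"dz":0,"ax":0,"ay":0,"az":0.9},{"claw":-0.3,"dx":0,"dy":0,"dz":0,"ax":0,"ay":0,"az":0.9},{"claw":-0.3,"dx":0,"dy":0,"dz":0,"ax":0,"ay":0,"az":0.9},{"claw":-0.3,"dx":0,"dy":0,"dz":0,"ax":0,"ay":0,"az":0.9}]'
python3 goal.py .5215 .1755 .18 7.5
```

```text
time: 0.87
ee_pos: [0.4034, 0.3555, 0.2335]
eef_rot: [0.215, 0.977, 0.0, -0.0]
ft_force: [1.6, 0.8, -0.2]
width: 0.0868
grip_force: 0.0
time: 1.53
ee_pos: [0.4732, 0.2515, 0.2334]
eef_rot: [0.396, 0.918, -0.0, -0.0]
ft_force: [-0.1, 1.2, 1.1]
width: 0.0681
grip_force: 0.0
t 1.53 pos [0.4732 0.2515 0.2334] yaw 43.31 w 0.0681 F [-0.1  1.2  1.1] j [-0.75  0.13  0.2   1.71 -0.03  1.3   0.21]
shift [-2.949 -0.566  1.78 ] turn [-2.000e-03 -1.000e-03  5.968e+00]
```

```bash

python3 -m crank '[{"claw":-0.3,"dx":-0.74,"dy":-0.14,"dz":0.3,"ax":0,"ay":0,"az":0},{"claw":-0.3,"dx":-0.74,"dy":-0.14,"dz":0.3,"ax":0,"ay":0,"az":0},{"claw":-0.3,"dx":-0.74,"dy":-0.14,"dz":0.3,"ax":0,"ay":0,"az":0},{"claw":-0.3,"dx":-0.73,"dy":-0.14,"dz":0.3,"ax":0,"ay":0,"az":0},{"claw":-0.3,"dx":0,"dy":0,"dz":0,"ax":0,"ay":0,"az":0.98},{"claw":-0.3,"dx":0,"dy":0,"dz":0,"ax":0,"ay":0,"az":0.98},{"claw":-0.3,"dx":0,"dy":0,"dz":0,"ax":0,"ay":0,"az":0.98},{"claw":-0.3,"dx":0,"dy":0,"dz":0,"ax":0,"ay":0,"az":0.98}]'
python3 -m crank '[{"claw":-0.3,"dx":0,"dy":0,"dz":0,"ax":0,"ay":0,"az":0.98},{"claw":-0.3,"dx":0,"dy":0,"dz":0,"ax":0,"ay":0,"az":0.98},{"claw":-0.3,"dx":0,"dy":0,"dz":0,"ax":0,"ay":0,"az":0},{"claw":-0.3,"dx":0,"dy":0,"dz":0,"ax":0,"ay":0,"az":0}]'
python3 goal.py .5215 .1755 .067 7.5
```

```text
time: 2.2
ee_pos: [0.522, 0.1759, 0.1973]
eef_rot: [0.575, 0.818, -0.0, -0.0]
ft_force: [-0.3, 0.3, 0.1]
width: 0.0565
grip_force: 0.0
time: 2.53
ee_pos: [0.522, 0.1761, 0.1975]
eef_rot: [0.653, 0.758, -0.0, -0.0]
ft_force: [0.2, -0.8, -0.8]
width: 0.0567
grip_force: 0.0
t 2.53 pos [0.522  0.1761 0.1975] yaw 8.51 w 0.0567 F [ 0.2 -0.8 -0.8] j [-0.69  0.19  0.32  1.73 -0.06  1.23 -0.21]
shift [-0.019 -0.019  4.349] turn [-0.001 -0.     0.168]
```

```bash

python3 -m crank '[{"claw":-0.3,"dx":-0.02,"dy":-0.02,"dz":0.87,"ax":0,"ay":0,"az":0.17},{"claw":-0.3,"dx":0,"dy":0,"dz":0.87,"ax":0,"ay":0,"az":0},{"claw":-0.3,"dx":0,"dy":0,"dz":0.87,"ax":0,"ay":0,"az":0},{"claw":-0.3,"dx":0,"dy":0,"dz":0.87,"ax":0,"ay":0,"az":0},{"claw":-0.3,"dx":0,"dy":0,"dz":0.87,"ax":0,"ay":0,"az":0},{"claw":-0.3,"dx":0,"dy":0,"dz":0,"ax":0,"ay":0,"az":0},{"claw":-0.3,"dx":0,"dy":0,"dz":0,"ax":0,"ay":0,"az":0}]'
python3 goal.py .5215 .1755 .067 7.5
python3 -m crank '[{"claw":1,"dx":0,"dy":0,"dz":0,"ax":0,"ay":0,"az":0},{"claw":1,"dx":0,"dy":0,"dz":0,"ax":0,"ay":0,"az":0},{"claw":1,"dx":0,"dy":0,"dz":0,"ax":0,"ay":0,"az":0},{"claw":1,"dx":0,"dy":0,"dz":0,"ax":0,"ay":0,"az":0},{"claw":1,"dx":0,"dy":0,"dz":0,"ax":0,"ay":0,"az":0},{"claw":1,"dx":0,"dy":0,"dz":0,"ax":0,"ay":0,"az":0},{"claw":1,"dx":0,"dy":0,"dz":0,"ax":0,"ay":0,"az":0},{"claw":1,"dx":0,"dy":0,"dz":0,"ax":0,"ay":0,"az":0}]' 20
python3 goal.py .5215 .1755 .067 7.5
```

```text
time: 3.12
ee_pos: [0.5209, 0.175, 0.0665]
eef_rot: [0.66, 0.751, -0.001, -0.0]
ft_force: [0.1, -0.2, 0.8]
width: 0.0569
grip_force: 0.0
t 3.12 pos [0.5209 0.175  0.0665] yaw 7.43 w 0.0569 F [ 0.1 -0.2  0.8] j [-0.67  0.33  0.31  1.86 -0.12  0.97 -0.18]
shift [ 0.012  0.022 -0.015] turn [-0.022  0.009 -0.011]
time: 3.78
ee_pos: [0.5216, 0.1755, 0.0671]
eef_rot: [0.661, 0.751, 0.0, -0.0]
ft_force: [0.0, 0.1, 1.2]
width: 0.0141
grip_force: 20.0
t 3.78 pos [0.5216 0.1755 0.0671] yaw 7.31 w 0.0141 F [0.  0.1 1.2] j [-0.67  0.33  0.31  1.86 -0.12  0.97 -0.18]
shift [ 0.002 -0.002  0.005] turn [ 0.001 -0.001 -0.032]
```

```bash

python3 -m crank '[{"claw":1,"dx":0,"dy":0,"dz":0,"ax":0,"ay":0,"az":0},{"claw":1,"dx":0,"dy":0,"dz":0,"ax":0,"ay":0,"az":0},{"claw":1,"dx":0,"dy":0,"dz":-0.6,"ax":0,"ay":0,"az":0},{"claw":1,"dx":0,"dy":0,"dz":-0.9,"ax":0,"ay":0,"az":0},{"claw":1,"dx":0,"dy":0,"dz":-0.9,"ax":0,"ay":0,"az":0},{"claw":1,"dx":0,"dy":0,"dz":-0.9,"ax":0,"ay":0,"az":0},{"claw":1,"dx":0,"dy":0,"dz":-0.9,"ax":0,"ay":0,"az":0},{"claw":1,"dx":0,"dy":0,"dz":0,"ax":0,"ay":0,"az":0}]' 45
python3 goal.py .4797 -.1932 .19 -75
```

```text
time: 4.45
ee_pos: [0.5238, 0.1761, 0.1983]
eef_rot: [0.661, 0.751, 0.004, 0.001]
ft_force: [0.4, -0.2, -0.2]
width: 0.0139
grip_force: 45.0
t 4.45 pos [0.5238 0.1761 0.1983] yaw 7.28 w 0.0139 F [ 0.4 -0.2 -0.2] j [-0.7   0.19  0.33  1.73 -0.07  1.23 -0.22]
shift [-12.025  -3.021   0.223] turn [ 0.037 -0.07  13.713]
```

```bash

python3 -m crank '[{"claw":1,"dx":-0.86,"dy":-0.21,"dz":0,"ax":0,"ay":0,"az":0},{"claw":1,"dx":-0.86,"dy":-0.21,"dz":0,"ax":0,"ay":0,"az":0},{"claw":1,"dx":-0.86,"dy":-0.21,"dz":0,"ax":0,"ay":0,"az":0},{"claw":1,"dx":-0.86,"dy":-0.21,"dz":0,"ax":0,"ay":0,"az":0},{"claw":1,"dx":-0.86,"dy":-0.21,"dz":0,"ax":0,"ay":0,"az":0},{"claw":1,"dx":-0.86,"dy":-0.21,"dz":0,"ax":0,"ay":0,"az":0},{"claw":1,"dx":-0.86,"dy":-0.21,"dz":0,"ax":0,"ay":0,"az":0}]'
python3 -m crank '[{"claw":1,"dx":-0.86,"dy":-0.21,"dz":0,"ax":0,"ay":0,"az":0},{"claw":1,"dx":-0.86,"dy":-0.21,"dz":0,"ax":0,"ay":0,"az":0},{"claw":1,"dx":-0.86,"dy":-0.21,"dz":0,"ax":0,"ay":0,"az":0},{"claw":1,"dx":-0.86,"dy":-0.21,"dz":0,"ax":0,"ay":0,"az":0},{"claw":1,"dx":-0.86,"dy":-0.21,"dz":0,"ax":0,"ay":0,"az":0},{"claw":1,"dx":-0.86,"dy":-0.21,"dz":0,"ax":0,"ay":0,"az":0},{"claw":1,"dx":-0.86,"dy":-0.21,"dz":0,"ax":0,"ay":0,"az":0}]'
python3 -m crank '[{"claw":1,"dx":0,"dy":0,"dz":0,"ax":0,"ay":0,"az":0.98},{"claw":1,"dx":0,"dy":0,"dz":0,"ax":0,"ay":0,"az":0.98},{"claw":1,"dx":0,"dy":0,"dz":0,"ax":0,"ay":0,"az":0.98},{"claw":1,"dx":0,"dy":0,"dz":0,"ax":0,"ay":0,"az":0.98},{"claw":1,"dx":0,"dy":0,"dz":0,"ax":0,"ay":0,"az":0.98},{"claw":1,"dx":0,"dy":0,"dz":0,"ax":0,"ay":0,"az":0.98},{"claw":1,"dx":0,"dy":0,"dz":0,"ax":0,"ay":0,"az":0.98}]'
python3 -m crank '[{"claw":1,"dx":0,"dy":0,"dz":0,"ax":0,"ay":0,"az":0.98},{"claw":1,"dx":0,"dy":0,"dz":0,"ax":0,"ay":0,"az":0.98},{"claw":1,"dx":0,"dy":0,"dz":0,"ax":0,"ay":0,"az":0.98},{"claw":1,"dx":0,"dy":0,"dz":0,"ax":0,"ay":0,"az":0.98},{"claw":1,"dx":0,"dy":0,"dz":0,"ax":0,"ay":0,"az":0.98},{"claw":1,"dx":0,"dy":0,"dz":0,"ax":0,"ay":0,"az":0.98},{"claw":1,"dx":0,"dy":0,"dz":0,"ax":0,"ay":0,"az":0.98},{"claw":1,"dx":0,"dy":0,"dz":0,"ax":0,"ay":0,"az":0}]'
python3 goal.py .4797 -.1932 .13 -75
python3 - <<'E'
from h import *
c=cam('scene'); p=proj('scene',r.read_state()['ee_pos']); print(p); u,v=int(p[0])-50,int(p[1])-45
im=c['color'][v:v+100,u:u+100]; print(u,v); save(cv2.resize(im,None,fx=6,fy=6,interpolation=cv2.INTER_CUBIC),'d1.png')
E
```

```text
time: 5.03
ee_pos: [0.5002, -0.0106, 0.1926]
eef_rot: [0.661, 0.751, -0.0, -0.0]
ft_force: [0.5, -1.0, -1.1]
width: 0.0137
grip_force: 45.0
time: 5.62
ee_pos: [0.4795, -0.1953, 0.1926]
eef_rot: [0.661, 0.751, -0.0, -0.0]
ft_force: [0.4, -0.2, -0.5]
width: 0.014
grip_force: 45.0
time: 6.2
ee_pos: [0.4797, -0.194, 0.1925]
eef_rot: [0.884, 0.468, -0.0, -0.0]
ft_force: [-0.1, -0.1, -1.1]
width: 0.0137
grip_force: 45.0
time: 6.87
ee_pos: [0.4798, -0.194, 0.1926]
eef_rot: [0.992, 0.128, -0.0, -0.0]
ft_force: [1.2, -0.9, -0.7]
width: 0.0135
grip_force: 45.0
t 6.87 pos [ 0.4798 -0.194   0.1926] yaw -75.30 w 0.0135 F [ 1.2 -0.9 -0.7] j [-0.39  0.13  0.75  1.83 -0.1   1.21 -0.92]
shift [ 0.006 -0.026  2.085] turn [-0.002  0.005 -0.049]
[215.57956114 196.6037617 ]
165 151
```

View pics/d1.png

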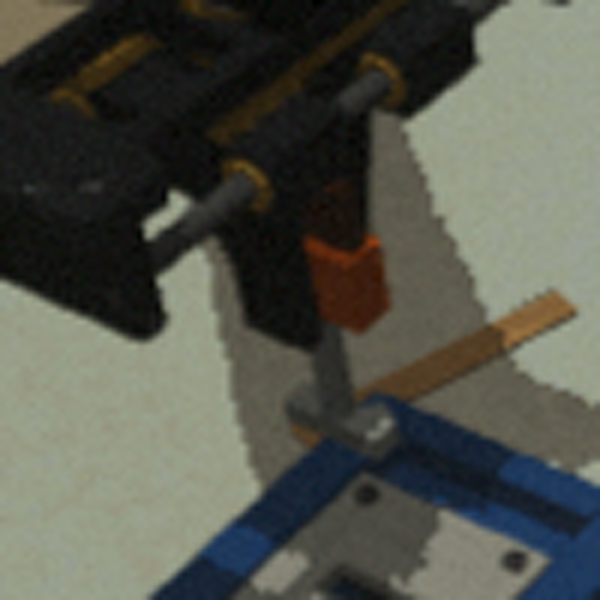

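```bash
python3 - <<'E'
from h import *
s=r.read_state(); p=s['ee_pos']; a=np.radians(14.7); X=np.array([np.cos(a),np.sin(a),0]); Y=np.array([-X[1],X[0],0])
f=lambda x,y,z:((proj('scene',p+X*x+Y*y+[0,0,-.057+z])-[165,151]+.5)*6-.5).round(1)
for n,b in dict(foot=(.017,.005,0,.008),block=(.022,.007,.052,.078)).items():
  for sx in(-1,1):
    for sy in(-1,1):
      for z in b[2:]: print(n,sx,sy,z,f(sx*b[0],sy*b[1],z))
print('1mm in x',f(.001,0,0)-f(0,0,0))
E
```

```text
foot -1 -1 0 [279.4 413.2]
foot -1 -1 0.008 [275.1 393.4]
foot -1 1 0 [302.  393.4]
foot -1 1 0.008 [297.9 373.7]
foot 1 -1 0 [369.3 454.4]
foot 1 -1 0.008 [365.5 434.6]
foot 1 1 0 [391.4 433.9]
foot 1 1 0.008 [387.9 414.1]
block -1 -1 0.052 [232.  277.5]
block -1 -1 0.078 [216.  205.7]
block -1 1 0.052 [265.6 250.3]
block -1 1 0.078 [250.6 178.8]
block 1 -1 0.052 [353.3 330.5]
block 1 -1 0.078 [339.9 258.3]
block 1 1 0.052 [386.1 302. ]
block 1 1 0.078 [373.7 230.1]
1mm in x [2.6 1.2]
```

```bash
python3 - <<'E'
from h import *
im=cam('scene')['color'][198:230,207:237]; im=cv2.convertScaleAbs(im,alpha=1.6); save(cv2.resize(im,None,fx=18,fy=18,interpolation=cv2.INTER_CUBIC),'d2.png')
E
```

```text
(no output)
```

View pics/d2.png

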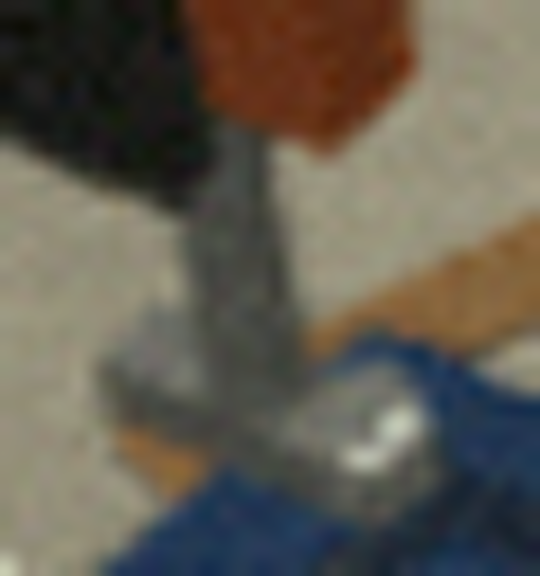

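The picture shows the foot sitting about 3 mm towards +x of where I expected (near corner at d2 (380,520), left end at (112,410)). I'll shift back about 2.5 mm, go down to just above the rim, and compare the foot with the slot.

```bash

python3 -m crank '[{"claw":1,"dx":-0.08,"dy":-0.02,"dz":0.5,"ax":0,"ay":0,"az":-0.05},{"claw":1,"dx":0,"dy":0,"dz":0.6,"ax":0,"ay":0,"az":0},{"claw":1,"dx":0,"dy":0,"dz":0.6,"ax":0,"ay":0,"az":0},{"claw":1,"dx":0,"dy":0,"dz":0.55,"ax":0,"ay":0,"az":0},{"claw":1,"dx":0,"dy":0,"dz":0,"ax":0,"ay":0,"az":0},{"claw":1,"dx":0,"dy":0,"dz":0,"ax":0,"ay":0,"az":0}]'
python3 goal.py .4797 -.1932 .125 -75
python3 - <<'E'
from h import *
s=r.read_state(); p=s['ee_pos']-[0,0,.057]; q=proj('scene',p); u,v=int(q[0])-20,int(q[1])-20; print(u,v,q)
im=cam('scene')['color'][v:v+40,u:u+45]; im=cv2.convertScaleAbs(im,alpha=1.5); save(cv2.resize(im,None,fx=15,fy=15,interpolation=cv2.INTER_CUBIC),'d3.png')
a=np.radians(15); X=np.array([np.cos(a),np.sin(a),0]); Y=np.array([-X[1],X[0],0])
g=lambda P:((proj('scene',P)-[u,v]+.5)*15-.5).round(0)
for sx in(-1,1):
  for sy in(-1,1): print(sx,sy,'foot bottom',g(p+X*.017*sx+Y*.005*sy),'slot',g(np.array([.4797,-.1931,.06])+X*.0185*sx+Y*.0065*sy))
E
```

```text
time: 7.47
ee_pos: [0.477, -0.1941, 0.1252]
eef_rot: [0.991, 0.134, -0.001, -0.0]
ft_force: [0.2, -1.0, -0.5]
width: 0.0139
grip_force: 45.0
t 7.47 pos [ 0.477  -0.1941  0.1252] yaw -74.61 w 0.0139 F [ 0.2 -1.  -0.5] j [-0.36  0.22  0.74  1.91 -0.16  1.08 -0.86]
shift [ 0.095 -0.006  0.007] turn [-0.004  0.016  0.066]
204 226 [224.6740758  246.46598936]
-1 -1 foot bottom [185. 289.] slot [197. 344.]
-1 1 foot bottom [237. 239.] slot [264. 279.]
1 -1 foot bottom [399. 391.] slot [429. 455.]
1 1 foot bottom [450. 339.] slot [495. 388.]
```

View pics/d3.png

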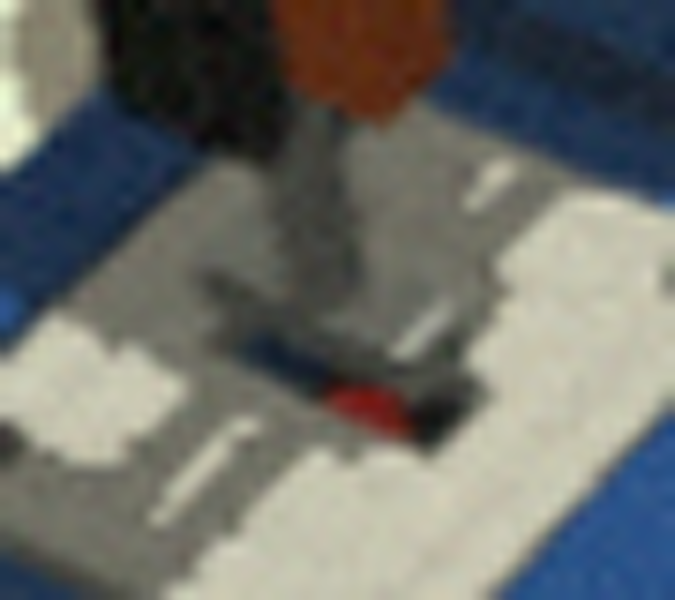

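```bash

python3 -m crank '[{"claw":1,"dx":0.035,"dy":-0.006,"dz":0.1,"ax":0,"ay":0,"az":0.06},{"claw":1,"dx":0,"dy":0,"dz":0.1,"ax":0,"ay":0,"az":0},{"claw":1,"dx":0,"dy":0,"dz":0.05,"ax":0,"ay":0,"az":0},{"claw":1,"dx":0,"dy":0,"dz":0,"ax":0,"ay":0,"az":0},{"claw":1,"dx":0,"dy":0,"dz":0,"ax":0,"ay":0,"az":0}]'
python3 -m crank '[{"claw":1,"dx":0,"dy":0,"dz":0.03,"ax":0,"ay":0,"az":0},{"claw":1,"dx":0,"dy":0,"dz":0,"ax":0,"ay":0,"az":0}]'
python3 goal.py .4797 -.1932 .117 -75
```

```text
time: 7.93
ee_pos: [0.4785, -0.1936, 0.1181]
eef_rot: [0.992, 0.13, 0.0, -0.0]
ft_force: [-0.7, 0.4, -0.9]
width: 0.0137
grip_force: 45.0
time: 8.1
ee_pos: [0.4785, -0.1937, 0.1171]
eef_rot: [0.992, 0.13, 0.0, -0.0]
ft_force: [-0.8, -0.4, -1.5]
width: 0.0139
grip_force: 45.0
t 8.10 pos [ 0.4785 -0.1937  0.1171] yaw -75.07 w 0.0139 F [-0.8 -0.4 -1.5] j [-0.36  0.23  0.73  1.92 -0.18  1.06 -0.86]
shift [ 0.042 -0.005  0.005] turn [-0.    -0.002 -0.012]
```

```bash

for i in 1; do python3 -m crank '[{"claw":1,"dx":0,"dy":0,"dz":0.033,"ax":0,"ay":0,"az":0},{"claw":1,"dx":0,"dy":0,"dz":0,"ax":0,"ay":0,"az":0}]' | grep -E 'ee_pos|ft'; done
python3 -m crank '[{"claw":1,"dx":0,"dy":0,"dz":0.033,"ax":0,"ay":0,"az":0},{"claw":1,"dx":0,"dy":0,"dz":0,"ax":0,"ay":0,"az":0}]' | grep -E 'ee_pos|ft'
```

```text
ee_pos: [0.4784, -0.1937, 0.1161]
ft_force: [-0.5, 0.0, 0.2]
ee_pos: [0.4783, -0.1937, 0.1149]
ft_force: [-0.4, 0.0, -1.2]
```

```bash

python3 -m crank '[{"claw":1,"dx":0,"dy":0,"dz":0.033,"ax":0,"ay":0,"az":0},{"claw":1,"dx":0,"dy":0,"dz":0,"ax":0,"ay":0,"az":0}]' | grep -E 'ee_pos|ft'
python3 -m crank '[{"claw":1,"dx":0,"dy":0,"dz":0.033,"ax":0,"ay":0,"az":0},{"claw":1,"dx":0,"dy":0,"dz":0,"ax":0,"ay":0,"az":0}]' | grep -E 'ee_pos|ft|wid'
```

```text
ee_pos: [0.4783, -0.1937, 0.1139]
ft_force: [0.5, -0.4, -0.9]
ee_pos: [0.4783, -0.1937, 0.113]
ft_force: [-0.5, -0.2, -0.9]
width: 0.0139
```

```bash

python3 -m crank '[{"claw":1,"dx":0,"dy":0,"dz":0.06,"ax":0,"ay":0,"az":0},{"claw":1,"dx":0,"dy":0,"dz":0,"ax":0,"ay":0,"az":0}]' | grep -E 'ee_pos|ft'
python3 -m crank '[{"claw":1,"dx":0,"dy":0,"dz":0.06,"ax":0,"ay":0,"az":0},{"claw":1,"dx":0,"dy":0,"dz":0,"ax":0,"ay":0,"az":0}]' | grep -E 'ee_pos|ft'
python3 -m crank '[{"claw":1,"dx":0,"dy":0,"dz":0.06,"ax":0,"ay":0,"az":0},{"claw":1,"dx":0,"dy":0,"dz":0,"ax":0,"ay":0,"az":0}]' | grep -E 'ee_pos|ft|wid'
```

```text
ee_pos: [0.4783, -0.1936, 0.111]
ft_force: [-1.5, -1.0, -0.9]
ee_pos: [0.4783, -0.1936, 0.1092]
ft_force: [-1.2, -0.3, -1.4]
ee_pos: [0.4784, -0.1936, 0.1075]
ft_force: [-0.8, -0.6, -1.2]
width: 0.0138
```

```bash

python3 -m crank '[{"claw":1,"dx":0,"dy":0,"dz":0.06,"ax":0,"ay":0,"az":0},{"claw":1,"dx":0,"dy":0,"dz":0,"ax":0,"ay":0,"az":0}]' | grep -E 'ee_pos|ft'
python3 -m crank '[{"claw":1,"dx":0,"dy":0,"dz":0.06,"ax":0,"ay":0,"az":0},{"claw":1,"dx":0,"dy":0,"dz":0,"ax":0,"ay":0,"az":0}]' | grep -E 'ee_pos|ft'
python3 -m crank '[{"claw":1,"dx":0,"dy":0,"dz":0.06,"ax":0,"ay":0,"az":0},{"claw":1,"dx":0,"dy":0,"dz":0,"ax":0,"ay":0,"az":0}]' | grep -E 'ee_pos|ft|wid'
```

```text
ee_pos: [0.4785, -0.1937, 0.1059]
ft_force: [-1.9, 0.7, 2.9]
ee_pos: [0.4785, -0.1937, 0.1041]
ft_force: [-2.9, -0.3, 4.1]
ee_pos: [0.4786, -0.1937, 0.1022]
ft_force: [-2.0, -0.4, 3.3]
width: 0.0133
```

```bash

python3 -m crank '[{"claw":1,"dx":-0.02,"dy":0,"dz":0.09,"ax":0,"ay":0,"az":0},{"claw":1,"dx":0,"dy":0,"dz":0,"ax":0,"ay":0,"az":0}]' | grep -E 'ee_pos|ft'
python3 -m crank '[{"claw":1,"dx":0,"dy":0,"dz":0.09,"ax":0,"ay":0,"az":0},{"claw":1,"dx":0,"dy":0,"dz":0,"ax":0,"ay":0,"az":0}]' | grep -E 'ee_pos|ft'
python3 -m crank '[{"claw":1,"dx":0,"dy":0,"dz":0.09,"ax":0,"ay":0,"az":0},{"claw":1,"dx":0,"dy":0,"dz":0,"ax":0,"ay":0,"az":0}]' | grep -E 'ee_pos|ft|wid'; python3 goal.py .4785 -.1937 .094 15
```

```text
ee_pos: [0.4783, -0.1937, 0.0995]
ft_force: [-0.3, -0.2, 3.6]
ee_pos: [0.4783, -0.1937, 0.0969]
ft_force: [-0.5, 0.1, 4.3]
ee_pos: [0.4783, -0.1938, 0.0943]
ft_force: [0.0, 0.1, 6.7]
width: 0.0135
t 10.27 pos [ 0.4783 -0.1938  0.0943] yaw -75.07 w 0.0135 F [0.  0.1 6.7] j [-0.34  0.26  0.72  1.94 -0.21  1.01 -0.83]
shift [ 0.008 -0.     0.01 ] turn [ 6.0000e-03 -3.0000e-03 -1.5012e+01]
```

```bash

python3 -m crank '[{"claw":1,"dx":0,"dy":0.005,"dz":0,"ax":0,"ay":0,"az":-0.94},{"claw":1,"dx":0,"dy":0.005,"dz":0,"ax":0,"ay":0,"az":-0.94},{"claw":1,"dx":0,"dy":0.005,"dz":0,"ax":0,"ay":0,"az":-0.94},{"claw":1,"dx":0,"dy":0.005,"dz":0,"ax":0,"ay":0,"az":-0.94}]' |grep -E 'ee|ft'
python3 goal.py .4801 -.1945 .094 15
```

```text
ee_pos: [0.4789, -0.1943, 0.0948]
eef_rot: [0.946, 0.324, 0.001, 0.0]
ft_force: [0.0, 0.7, 6.2]
t 10.60 pos [ 0.4789 -0.1943  0.0948] yaw -52.23 w 0.0140 F [0.  0.7 6.2] j [-0.28  0.25  0.66  1.94 -0.18  1.01 -0.45]
shift [0.026 0.03  0.026] turn [ 1.5000e-02 -5.0000e-03 -1.1204e+01]
```

```bash

python3 -m crank '[{"claw":1,"dx":0,"dy":0.004,"dz":0,"ax":0,"ay":0,"az":-0.94},{"claw":1,"dx":0,"dy":0.004,"dz":0,"ax":0,"ay":0,"az":-0.94},{"claw":1,"dx":0,"dy":0.004,"dz":0,"ax":0,"ay":0,"az":-0.94},{"claw":1,"dx":0,"dy":0.004,"dz":0,"ax":0,"ay":0,"az":-0.94},{"claw":1,"dx":0,"dy":0,"dz":0,"ax":0,"ay":0,"az":0}]' |grep -E 'ee|ft'
python3 goal.py .4801 -.1945 .094 15
```

```text
ee_pos: [0.4794, -0.1947, 0.0949]
eef_rot: [0.864, 0.503, 0.001, 0.0]
ft_force: [0.0, -0.5, 6.2]
t 11.02 pos [ 0.4794 -0.1947  0.0949] yaw -29.58 w 0.0132 F [ 0.  -0.5  6.2] j [-0.23  0.25  0.6   1.93 -0.16  1.01 -0.08]
shift [0.016 0.018 0.029] turn [ 1.90e-02 -2.00e-03 -7.43e+00]
```

```bash

python3 -m crank '[{"claw":1,"dx":0.002,"dy":0.003,"dz":0.005,"ax":0,"ay":0,"az":-0.93},{"claw":1,"dx":0.002,"dy":0.003,"dz":0.005,"ax":0,"ay":0,"az":-0.93},{"claw":1,"dx":0.002,"dy":0.003,"dz":0.005,"ax":0,"ay":0,"az":-0.93},{"claw":1,"dx":0.002,"dy":0.003,"dz":0.005,"ax":0,"ay":0,"az":-0.93}]' |grep -E 'ee|ft'
python3 -m crank '[{"claw":1,"dx":0,"dy":0.003,"dz":0,"ax":0,"ay":0,"az":-0.93},{"claw":1,"dx":0,"dy":0.003,"dz":0,"ax":0,"ay":0,"az":-0.93},{"claw":1,"dx":0,"dy":0.003,"dz":0,"ax":0,"ay":0,"az":-0.93},{"claw":1,"dx":0,"dy":0.003,"dz":0,"ax":0,"ay":0,"az":-0.93},{"claw":1,"dx":0,"dy":0,"dz":0,"ax":0,"ay":0,"az":0}]' |grep -E 'ee|ft'
python3 goal.py .4801 -.1945 .094 15
```

```text
ee_pos: [0.4799, -0.1946, 0.0943]
eef_rot: [0.751, 0.66, 0.001, 0.001]
ft_force: [0.2, 0.5, 4.8]
ee_pos: [0.4802, -0.1945, 0.0943]
eef_rot: [0.608, 0.794, 0.001, 0.001]
ft_force: [-0.2, 1.4, 5.6]
t 11.77 pos [ 0.4802 -0.1945  0.0943] yaw 15.05 w 0.0137 F [-0.2  1.4  5.6] j [-0.14  0.24  0.49  1.93 -0.13  1.01  0.67]
shift [ 0.002 -0.004  0.011] turn [0.019 0.005 0.009]
```

```bash

python3 -m crank '[{"claw":1,"dx":0,"dy":0,"dz":-0.07,"ax":0,"ay":0,"az":0},{"claw":1,"dx":0,"dy":0,"dz":-0.07,"ax":0,"ay":0,"az":0},{"claw":1,"dx":0,"dy":0,"dz":0,"ax":0,"ay":0,"az":0}]' |grep -E 'ee|ft'
python3 -m crank '[{"claw":1,"dx":0,"dy":0,"dz":-0.06,"ax":0,"ay":0,"az":0},{"claw":1,"dx":0,"dy":0,"dz":0,"ax":0,"ay":0,"az":0}]' |grep -E 'ee|ft'
python3 -m crank '[{"claw":1,"dx":0,"dy":0,"dz":-0.04,"ax":0,"ay":0,"az":0},{"claw":1,"dx":0,"dy":0,"dz":0,"ax":0,"ay":0,"az":0}]' |grep -E 'ee|ft'
python3 goal.py .4801 -.1945 .103 15
```

```text
ee_pos: [0.4802, -0.1945, 0.0987]
eef_rot: [0.611, 0.792, 0.001, 0.001]
ft_force: [0.8, -0.1, 4.5]
ee_pos: [0.48, -0.1945, 0.1003]
eef_rot: [0.611, 0.792, 0.0, 0.001]
ft_force: [1.6, 0.1, 3.2]
ee_pos: [0.4799, -0.1945, 0.1013]
eef_rot: [0.611, 0.792, 0.0, 0.001]
ft_force: [2.7, 0.9, 3.5]
t 12.35 pos [ 0.4799 -0.1945  0.1013] yaw 14.69 w 0.0140 F [2.7 0.9 3.5] j [-0.14  0.23  0.49  1.92 -0.12  1.02  0.66]
shift [-0.001  0.008 -0.058] turn [ 0.012  0.004 -0.052]
```

```bash

python3 -m crank '[{"claw":1,"dx":0,"dy":0.02,"dz":-0.03,"ax":0,"ay":0,"az":0.05},{"claw":1,"dx":0,"dy":0,"dz":0,"ax":0,"ay":0,"az":0}]' |grep -E 'ee_pos|ft'
python3 -m crank '[{"claw":1,"dx":0,"dy":0,"dz":-0.02,"ax":0,"ay":0,"az":0},{"claw":1,"dx":0,"dy":0,"dz":0,"ax":0,"ay":0,"az":0}]' |grep -E 'ee_pos|ft'
python3 goal.py .4801 -.1945 .103 15
```

```text
ee_pos: [0.4799, -0.1945, 0.1019]
ft_force: [1.4, -0.2, 3.8]
ee_pos: [0.4799, -0.1945, 0.1024]
ft_force: [2.6, 1.3, 3.2]
t 12.68 pos [ 0.4799 -0.1945  0.1024] yaw 14.38 w 0.0134 F [2.6 1.3 3.2] j [-0.14  0.23  0.49  1.92 -0.12  1.02  0.65]
shift [-0.003  0.006 -0.02 ] turn [ 0.001  0.    -0.103]
```

```bash

python3 -m crank '[{"claw":1,"dx":0,"dy":0,"dz":-0.02,"ax":0,"ay":0,"az":-0.1},{"claw":1,"dx":0,"dy":0,"dz":0,"ax":0,"ay":0,"az":0}]' |grep -E 'ee_pos|ft'
python3 -m crank '[{"claw":1,"dx":0,"dy":0,"dz":-0.02,"ax":0,"ay":0,"az":0},{"claw":1,"dx":0,"dy":0,"dz":0,"ax":0,"ay":0,"az":0}]' |grep -E 'ee_pos|ft'
python3 goal.py .4801 -.1945 .103 15
python3 - <<'E'
from h import *
im=cam('scene')['color'][190:290,180:280]; im=cv2.convertScaleAbs(im,alpha=1.5); save(cv2.resize(im,None,fx=6,fy=6,interpolation=cv2.INTER_CUBIC),'e1.png')
E
```

```text
ee_pos: [0.4798, -0.1945, 0.103]
ft_force: [0.7, -1.1, 3.1]
ee_pos: [0.4797, -0.1944, 0.1032]
ft_force: [4.7, 0.1, -2.2]
t 13.02 pos [ 0.4797 -0.1944  0.1032] yaw 14.98 w 0.0138 F [ 4.7  0.1 -2.2] j [-0.14  0.23  0.49  1.92 -0.12  1.03  0.66]
shift [-0.005  0.011  0.006] turn [-0.002  0.    -0.003]
```

View pics/e1.png

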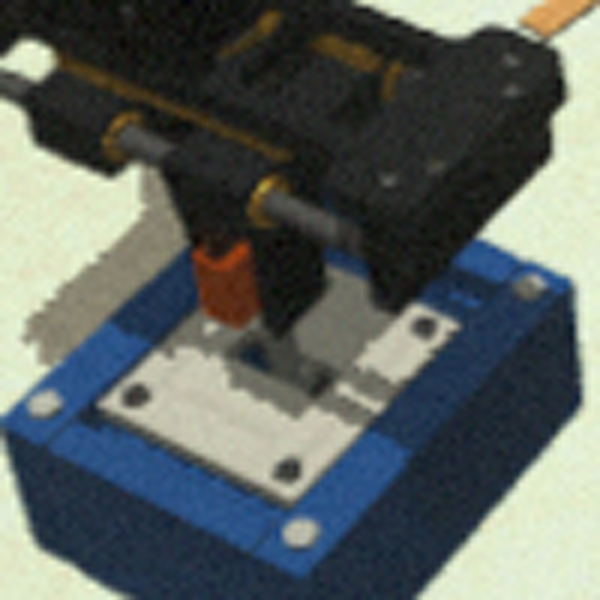

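The picture shows the foot in the groove under the plate, with the stem upright in the slot (290,365). The vertical force has flipped sign, so the groove roof is reached. Releasing now.

```bash

python3 -m crank '[{"claw":1,"dx":0,"dy":0,"dz":0.01,"ax":0,"ay":0,"az":0},{"claw":1,"dx":0,"dy":0,"dz":0,"ax":0,"ay":0,"az":0}]' 10|grep -E 'ee_pos|ft'
python3 -m crank '[{"claw":1,"dx":0,"dy":0,"dz":0,"ax":0,"ay":0,"az":0},{"claw":-0.3,"dx":0,"dy":0,"dz":0,"ax":0,"ay":0,"az":0},{"claw":-0.3,"dx":0,"dy":0,"dz":0,"ax":0,"ay":0,"az":0},{"claw":-0.3,"dx":0,"dy":0,"dz":0,"ax":0,"ay":0,"az":0},{"claw":-0.3,"dx":0,"dy":0,"dz":0,"ax":0,"ay":0,"az":0},{"claw":-0.3,"dx":0,"dy":0,"dz":0,"ax":0,"ay":0,"az":0}]' 3
python3 -m crank '[{"claw":-0.3,"dx":0,"dy":0,"dz":-0.3,"ax":0,"ay":0,"az":0},{"claw":-0.3,"dx":0,"dy":0,"dz":-0.8,"ax":0,"ay":0,"az":0},{"claw":-0.3,"dx":0,"dy":0,"dz":-0.8,"ax":0,"ay":0,"az":0},{"claw":-0.3,"dx":0,"dy":0,"dz":-0.8,"ax":0,"ay":0,"az":0},{"claw":-0.3,"dx":0,"dy":0,"dz":-0.8,"ax":0,"ay":0,"az":0},{"claw":-0.3,"dx":0,"dy":0,"dz":-0.8,"ax":0,"ay":0,"az":0},{"claw":-0.3,"dx":0,"dy":0,"dz":0,"ax":0,"ay":0,"az":0}]'
python3 -m crank '[{"claw":-0.3,"dx":0,"dy":-0.9,"dz":-0.2,"ax":0,"ay":0,"az":0},{"claw":-0.3,"dx":0,"dy":-0.9,"dz":-0.2,"ax":0,"ay":0,"az":0},{"claw":-0.3,"dx":0.9,"dy":0,"dz":0,"ax":0,"ay":0,"az":0},{"claw":-0.3,"dx":0.9,"dy":0,"dz":0,"ax":0,"ay":0,"az":0},{"claw":-0.3,"dx":0.9,"dy":0,"dz":0,"ax":0,"ay":0,"az":0},{"claw":-0.3,"dx":0.9,"dy":0,"dz":0,"ax":0,"ay":0,"az":0},{"claw":-0.3,"dx":0,"dy":0,"dz":0,"ax":0,"ay":0,"az":0},{"claw":-0.3,"dx":0,"dy":0,"dz":0,"ax":0,"ay":0,"az":0}]' | head -2
python3 - <<'E'
from h import *
z=lambda im,u,v,w,h,s: cv2.resize(cv2.convertScaleAbs(im[v:v+h,u:u+w],alpha=1.4),None,fx=s,fy=s,interpolation=cv2.INTER_CUBIC)
a=cam('top')['color'];b=cam('scene')['color']
save(np.hstack([z(b,180,190,100,110,4),z(a,370,180,90,110,4)]),'e2.png')
E
```

```text
ee_pos: [0.4795, -0.1944, 0.1032]
ft_force: [0.9, 0.1, 0.5]
time: 13.73
ee_pos: [0.4797, -0.1944, 0.1031]
eef_rot: [0.609, 0.793, -0.0, -0.0]
ft_force: [0.1, -0.6, 0.6]
width: 0.0397
grip_force: 0.0
time: 14.32
ee_pos: [0.4816, -0.1953, 0.2376]
eef_rot: [0.609, 0.793, 0.002, 0.003]
ft_force: [0.7, -0.6, 0.2]
width: 0.0563
grip_force: 0.0
time: 14.98
ee_pos: [0.3996, -0.1032, 0.2447]
```

View pics/e2.png

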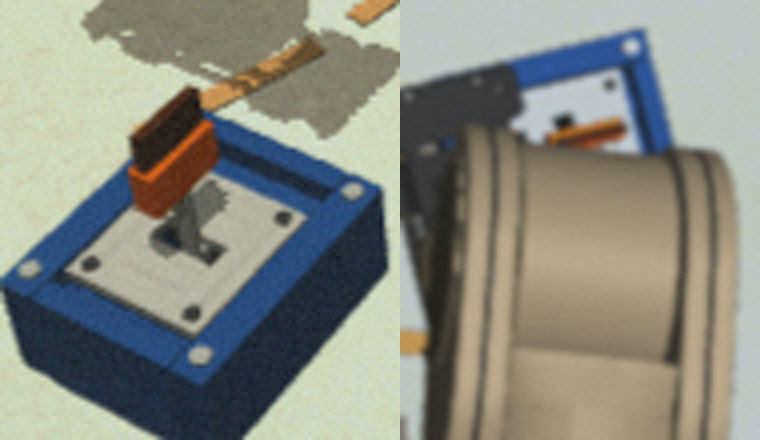

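The scene view shows the holder upright in the jig: block and board at about (175,150), across the slot, and stem at (190,240). The gripper is clear. Handing in.

```bash
python3 -c "
from bench import r
print(r.close_job())"
```

```text
the job is handed in; nothing more can be done
None
```

The orange holder is standing upright in the jig, with its foot turned a quarter turn and locked across the slot. The robot had let go and was clear when I handed the job in at about 15 s, and the highest vertical force I read at the wrist was about 7 N.

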